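# Clear the way to the filter drawer and load its rear cube into the cassette

### The job

We need the rear filter cube from the small white drawer, but three things stand in the drawer's way: stand the objective canister, the oil bottle and the post holder aside in the steel tray before you open it. Then pull the drawer open, seat the rear cube flat in the empty pocket of the black cassette with its round window at the notch in the cassette's front rail, and shut the drawer fully. Only then put the three things back upright, each on the spot where it stood; tip nothing over and leave the spirit level alone.

Things in the scene. Friction and masses are not known exactly. Their poses are not given: they have to be found in the camera images.
- filter_cube: The cube to fetch, black, in the rear pocket of the drawer (seen through an opening in its lid). Body 34 x 34 mm, 36 mm high, with a round window standing out 4 mm on one side. Origin on its underside; the body spans x -15 to +19 and y -17 to +17 mm of its own axes; the window looks along its -x, at the start to the drawer's front. Grip its plain sides (+-y). 0.09 kg.
- cube_window (a point): Centre of the round window of that cube, 19 mm from the cube's origin along its -x, 18 mm above its underside; part of the cube.
- objective_can: White upright canister with a wide black screw lid, round, 37 mm across (lid 40 mm, from 45 mm up), 67 mm high. Origin at the centre of its underside, z up. 0.12 kg.
- oil_bottle: White upright bottle with a narrow black cap, round, 36 mm across, 82 mm high with the cap; the straight body ends 54 mm above the underside and only the body can be gripped (cap and neck are no hold). Origin at the centre of its underside, z up. 0.06 kg.
- post_holder: Black post holder with an upright steel post, 94 mm high. The post, 12.6 mm thick, is free from 51 to 86 mm above the underside: the best grip. Its axis (and the middle of the 32 mm wide foot) lies 7 mm from the origin along the holder's +y; the thumb screw reaches 23 mm along -y at 38 mm height. Origin on the underside, z up. 0.14 kg.
- filter_drawer: White shell of the drawer, fixed: 112 (x) x 62 (y) x 52 mm, lid with two 28 mm viewing openings, too small for a cube. Origin under its centre; it opens to its own -x, roughly to the robot's left. Bar handle: 10 mm thick, 44 mm long along y, centre at x = -92 mm - joint value, y 0, z 40 mm, 32 mm off the drawer's front. The three things stand in its way at x about -125, -171 and -217 mm.
- drawer (a joint): How far the drawer is out, in m: 0 shut, 0.112 fully open; slides with about 2 N. Its rear pocket (x +24 mm of the shell when shut) is clear of the lid only beyond 0.105. Pocket 44 x 42 mm, floor 7 mm high, sides 16 mm high. The front pocket holds a like cube that stays, its middle 51 mm in front.
- steel_tray: The side area: empty shallow stainless tray, 64 mm across x, 150 mm along y, fixed. Origin at the centre of its underside, floor 1.5 mm high, rim 14 mm high. Holds the three things in a row along its y, 48 mm apart. Its y runs roughly ahead from the robot.
- empty_pocket: Seat disc on the floor of the empty pocket of the black filter cassette (fixed slide with two pockets 62 mm apart along this body's y; the other one, at +y or -y, holds a like cube that stays, 28 mm apart). Origin on the pocket floor, 5 mm over the table: the seated cube's origin lies here, axes parallel, window to this -x, where the rail is notched. Pocket 45 x 42 mm, rails 8 mm high.
- spirit_level: Bystander: round spirit level, 32 mm across, 12 mm high, on the table at the front left. Leave it alone. Origin at the centre of its underside.
Things that resemble listed ones, but are neither listed nor needed, are in the scene too. Leave any orange or pink look-alike of the post_holder alone.

How it is judged (in metres and radians):
On the way, in this order (a step that is already met when the one before it is completed fails the run):
1. canister, bottle and post holder stand upright and released in the steel tray, the drawer still shut (x of objective_can in the frame of steel_tray between -0.032 and 0.032 m and y of objective_can in the frame of steel_tray between -0.075 and 0.075 m and z of objective_can in the frame of steel_tray between -0.003 and 0.008 m and x of oil_bottle in the frame of steel_tray between -0.032 and 0.032 m and y of oil_bottle in the frame of steel_tray between -0.075 and 0.075 m and z of oil_bottle in the frame of steel_tray between -0.003 and 0.008 m and x of post_holder in the frame of steel_tray between -0.032 and 0.032 m and y of post_holder in the frame of steel_tray between -0.075 and 0.075 m and z of post_holder in the frame of steel_tray between -0.003 and 0.008 m and angle between each of objective_can, oil_bottle, post_holder's own z axis and vertical below 0.12 rad and contact force between the fingers and objective_can below 0.1 N and contact force between the fingers and oil_bottle below 0.1 N and contact force between the fingers and post_holder below 0.1 N and linear speed of each of objective_can, oil_bottle, post_holder below 0.03 m/s and value of joint drawer below 0.015 m), for 0.2 s.
2. the cube is seated in the empty pocket, window to the notch, released, while the three still stand in the tray (x of objective_can in the frame of steel_tray between -0.032 and 0.032 m and y of objective_can in the frame of steel_tray between -0.075 and 0.075 m and z of objective_can in the frame of steel_tray between -0.003 and 0.008 m and x of oil_bottle in the frame of steel_tray between -0.032 and 0.032 m and y of oil_bottle in the frame of steel_tray between -0.075 and 0.075 m and z of oil_bottle in the frame of steel_tray between -0.003 and 0.008 m and x of post_holder in the frame of steel_tray between -0.032 and 0.032 m and y of post_holder in the frame of steel_tray between -0.075 and 0.075 m and z of post_holder in the frame of steel_tray between -0.003 and 0.008 m and angle between each of objective_can, oil_bottle, post_holder's own z axis and vertical below 0.12 rad and contact force between the fingers and objective_can below 0.1 N and contact force between the fingers and oil_bottle below 0.1 N and contact force between the fingers and post_holder below 0.1 N and linear speed of each of objective_can, oil_bottle, post_holder, filter_cube below 0.03 m/s and x of filter_cube in the frame of empty_pocket between -0.008 and 0.008 m and y of filter_cube in the frame of empty_pocket between -0.008 and 0.008 m and z of filter_cube in the frame of empty_pocket between -0.004 and 0.004 m and angle between filter_cube's own z axis and vertical below 0.1 rad and angle between the x axis of filter_cube and the x axis of empty_pocket, either way round below 0.3 rad and x of cube_window in the frame of empty_pocket below -0.01 m and contact force between the fingers and filter_cube below 0.1 N), for 0.2 s.
At the end, for the whole second after the job is handed in: The cube lies flat in the empty pocket (within 8 mm of its middle, square within 0.3 rad, window to the notch), the drawer is shut to within 8 mm, and canister and bottle stand upright within 15 mm, the post holder within 20 mm, of where each stood at the start; all released and at rest (angle between each of objective_can, oil_bottle, post_holder's own z axis and vertical below 0.12 rad and contact force between the fingers and objective_can below 0.1 N and contact force between the fingers and oil_bottle below 0.1 N and contact force between the fingers and post_holder below 0.1 N and linear speed of each of objective_can, oil_bottle, post_holder, filter_cube below 0.03 m/s and distance of each of objective_can, oil_bottle from where it was at the start of the episode below 0.015 m and distance of post_holder from where it was at the start of the episode below 0.02 m and x of filter_cube in the frame of empty_pocket between -0.008 and 0.008 m and y of filter_cube in the frame of empty_pocket between -0.008 and 0.008 m and z of filter_cube in the frame of empty_pocket between -0.004 and 0.004 m and angle between filter_cube's own z axis and vertical below 0.1 rad and angle between the x axis of filter_cube and the x axis of empty_pocket, either way round below 0.3 rad and x of cube_window in the frame of empty_pocket below -0.01 m and contact force between the fingers and filter_cube below 0.1 N and value of joint drawer below 0.008 m); the robot touches nothing.
It fails at once if spirit level moved more than 20 mm (distance of spirit_level from where it was at the start of the episode above 0.02 m).
It fails at once if canister, bottle, post holder or cube tipped over (angle between any of objective_can, oil_bottle, post_holder, filter_cube's own z axis and vertical above 0.7 rad).
It also fails if it takes over 147 s, if anything falls off the work surface, if the arm or the gripper's body presses on something with over 40 N, if the wrist force passes 120 N, or if a joint passes its speed limit or range.

### The arm

A 6-joint arm with a two-finger parallel gripper is mounted at the origin on a cart in front of the work surface, level with it; the furniture and walls round the work are solid. World frame = base frame: x ahead of the robot, y to its left, z up, the work surface at z = 0. Lengths are in mm, angles in degrees, forces in N, time in s.
With the tool pointing down it reaches from about 350 to 850 mm from the base axis. Payload 8.1 kg.
Tool frame: the origin (TCP) lies where the fingers leave the gripper's body, on its centre line; the fingertips stand 73 mm ahead of it and the grasp point (between the pads) lies 54 mm ahead of it; z points along the fingers, y is the line along which they close (so a half turn about z gives the same grasp; the last joint's range is limited). The gripper opens to 85 mm and grips with 20 to 120 N. Pads are 22 mm wide; open, the fingers measure 114 mm over their backs; the gripper's body (76 mm by 85 mm) begins 54 mm behind the grasp point. The pads swing forward as they close: fully open they stand 13 mm farther back than shut.
Start: joints at [-81.44, 7.471, 85.268, -0, 87.261, -4.893], TCP at [139.609, -583.537, 303.892] pointing down, gripper open.
Joint ranges: [-169.43, 169.43], [-51.17, 129.36], [1.28, 143.12], [-76.62, 256.62], [0, 156.53], [-152.29, 152.29]. Speed limits (degrees/s): [136.94, 136.94, 159.86, 180, 180, 180].

### API

Orientations are given as [roll, pitch, yaw] about the fixed x, y, z axes, in that order (R = Rz(yaw) Ry(pitch) Rx(roll)).
In Python, from bench import sense, optics, r gives the robot as it stands.
- The arm moves only by the tool servo_tool, never from a script. Its argument "plan" is a list that holds one entry, the list of rows, each a list of 5 numbers: the shift along the world's x, y, z in m, then the turn about the world's z in degrees, then the finger opening in m, from 0 to 0.0854. A call has 1 to 10 rows; each row shifts and turns the commanded pose from where the row before left it; what a row does not reach is not made up. A row lasts 1/10 s, in which the tool goes at most 50 mm and 8.59 degrees, less where a joint would pass 70% of its speed; a pose out of reach is approached as far as the arm can. A call is refused whole if a number of a shift passes 0.05 or a number of a turn 8.59, either way. A call with a gripper value outside its range is refused whole. The fingers move at their own pace and stop on an object; "force" is the grip in N (left out, the last holds). Time passes only in rows, so rows that do not move let the fingers close. It gives the time, the measured TCP pose, the force, the opening and the grip force at its end, in the units of the state.
- sense(): the state, without advancing time (a new reading comes with each control period).
- optics.snapshot(name): name is "side" or "top" or "wrist"; returns a dict with "frame" (420x560x3 uint8, blue, green, red), "fx", "fy", "cx", "cy" (pixels), "cam_to_world" (4x4, takes a point from camera to world coordinates). Camera axes: x right, y down, z forward; pixel columns grow to the right and rows downward; lengths in mm; the calibration is good to about 2 mm. A picture is of the moment at which its call begins. There is no depth.
- r.hand_in(): hands the job in; it is judged then, once.
The state is a dict: "time": time; "joint_pos": joint angles; "qd": joint speeds; "joint_efforts": joint torques, N m; "tool_pos": TCP position; "tcp_rot": TCP orientation; "ft_force": force on the tool from outside, world axes, zero at the start; "wrist_torque": the same for the moment, N m; "finger_gap": finger opening in mm; "grip_force": force on a finger pad.
Only numpy, scipy, OpenCV 4.12 (cv2) and the standard library are available. Lean on these libraries where they do the work, as an engineer would, in place of code of your own. Each camera call takes 0.05 s, during which the arm holds its last target. There are 200 camera calls.

## Working session

There is one attempt and no reset: what is moved stays moved. The work goes in short steps, Python scripts to look and compute and a tool call to move; the robot and the scene stay as the last step left them, time stands still between calls to the robot, and variables do not carry over. Pictures are saved under pics/ and viewed, at most 14 in all, crops included, and the job is handed in when it is done.

Besides the shell and the picture viewer there is one more tool, called after "Call:" as name([rows], argument=value, ...), one row to a line, values as JSON. servo_tool: Moves the arm, as the interface text tells. Its arguments: {"type":"object","properties":{"plan":{"type":"array"},"force":{"type":"number"}},"required":["plan"]}

```bash
mkdir -p pics; ls; python3 - <<'E'
from bench import sense, optics, r
import cv2,numpy as np
np.set_printoptions(precision=3,suppress=True)
print(sense())
for n in("top","side"):
    s=optics.snapshot(n); cv2.imwrite(f"pics/{n}0.png",s["frame"]); print(n,s["fx"],s["fy"],s["cx"],s["cy"]); print(np.array(s["cam_to_world"]))
E
```

```text
pics
{'time': 0.0, 'joint_pos': array([-81.442,   7.515,  85.329,  -0.   ,  87.261,  -4.891]), 'qd': array([-0.054,  0.021,  0.002,  0.054, -0.041,  0.004]), 'joint_efforts': array([ -0.   , -56.939, -50.056,  -0.   ,   0.015,  -0.   ]), 'tool_pos': array([ 139.532, -583.127,  302.847]), 'tcp_rot': array([-179.896,   -0.009,   13.45 ]), 'ft_force': array([-1.056, -0.363, -0.019]), 'wrist_torque': array([-0.012,  0.   , -0.014]), 'grip_force': 0.0, 'finger_gap': 85.58812553177863}
top 435.7733227255479 435.7733227255479 276.29698738436537 205.31904662073484
[[   0.001   -0.986    0.169  442.606]
 [  -1.      -0.       0.003  121.612]
 [  -0.003   -0.169   -0.986 1071.831]
 [   0.       0.       0.       1.   ]]
side 524.464310486289 524.464310486289 274.9180012114651 214.48954579267055
[[ -0.753  -0.326   0.571 -25.055]
 [ -0.657   0.338  -0.674 920.769]
 [  0.027  -0.883  -0.468 584.244]
 [  0.      0.      0.      1.   ]]
```

View pics/top0.png

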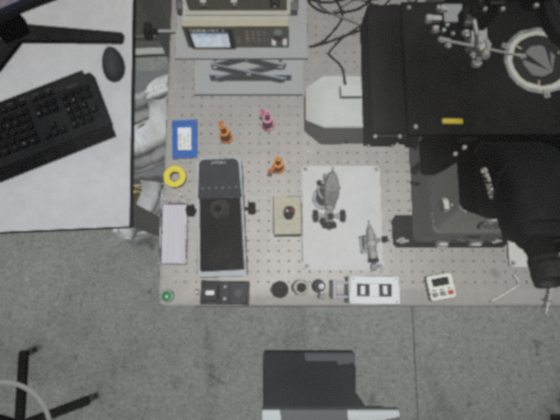

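View pics/side0.png

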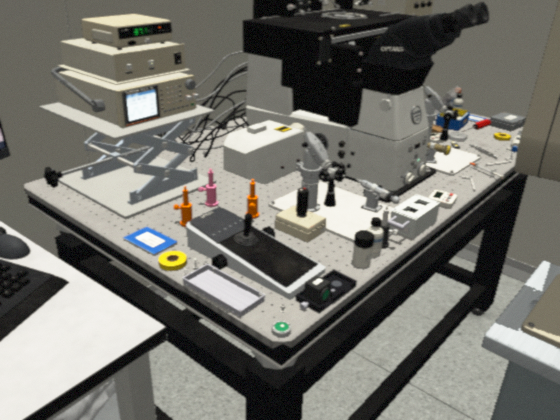

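```bash
python3 - <<'E'
import cv2
a=cv2.imread("pics/top0.png")[195:308,155:415]; cv2.imwrite("pics/top0c.png",cv2.resize(a,None,fx=3,fy=3,interpolation=cv2.INTER_CUBIC))
a=cv2.imread("pics/side0.png")[180:345,170:470]; cv2.imwrite("pics/side0c.png",cv2.resize(a,None,fx=2.6,fy=2.6,interpolation=cv2.INTER_CUBIC))
E
```

```text
(no output)
```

View pics/top0c.png

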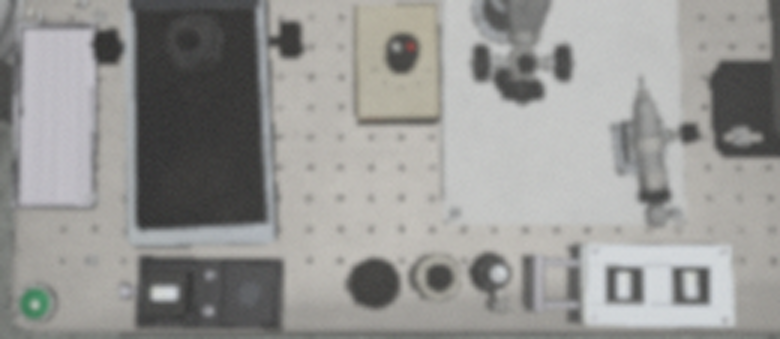

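View pics/side0c.png

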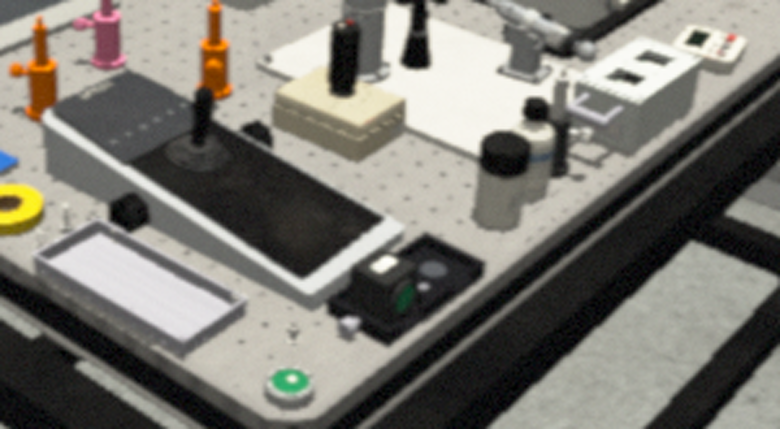

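The top view shows the canister (col 280), bottle (300) and post holder (318) around row 290. The drawer is at (374,290) with its handle at about 340, and the tray is at (174,234). The cassette is at (225,292) with its right pocket empty, and the spirit level is at (167,296). The black and steel post in the row in front of the handle (318,288) is the post holder. The orange ones at (225,132) and (278,165) and the pink one at (267,119) are look-alikes. I'll move in for closer views.

Call:
servo_tool([
  [[0.02,0.045,0,8.5,0.085],[0.02,0.045,0,8.5,0.085],[0.02,0.045,0,8.5,0.085],[0.02,0.045,0,8.5,0.085],[0.02,0.045,0,8.5,0.085],[0.02,0.045,0,8.5,0.085],[0.02,0.045,0,8.5,0.085],[0.017,0.041,0,8.5,0.085],[0.017,0.041,0,8.5,0.085],[0.017,0.041,0,0,0.085]],
])

```text
time: 1.1
tool_pos: [330.7, -143.7, 303.7]
tcp_rot: [180.0, 0.0, 90.3]
ft_force: [0.8, 0.4, 1.2]
finger_gap: 84.9
grip_force: 0.0
```

Call:
servo_tool([
  [[0.017,0.041,0,0,0.085],[0.017,0.041,0,0,0.085],[0.017,0.041,0,0,0.085],[0.017,0.041,0.02,0,0.085],[0,0,0,0,0.085],[0,0,0,0,0.085]],
])

```text
time: 1.7
tool_pos: [398.7, 19.4, 323.9]
tcp_rot: [-180.0, 0.0, 90.1]
ft_force: [-0.2, -0.2, -0.2]
finger_gap: 85.0
grip_force: 0.0
```

```bash
python3 - <<'E'
from bench import sense, optics, r
import cv2,numpy as np,pickle
np.set_printoptions(precision=3,suppress=True)
s=sense();print(s["time"],s["tool_pos"],s["tcp_rot"],s["joint_pos"])
s=optics.snapshot("wrist"); cv2.imwrite("pics/w1.png",s["frame"]); pickle.dump(s,open("w1.pkl","wb"));print(s["fx"],s["cx"],s["cy"]); print(np.array(s["cam_to_world"]))
E
```

```text
1.7 [398.656  19.413 323.85 ] [-179.982    0.018   90.149] [ -4.568 -25.655 112.883  -0.019  92.789  -4.718]
310.9268949377404 278.85061714199924 212.76937175200567
[[  1.      0.002   0.001 398.257]
 [  0.002  -0.956  -0.295  95.531]
 [  0.      0.295  -0.956 393.839]
 [  0.      0.      0.      1.   ]]
```

View pics/w1.png

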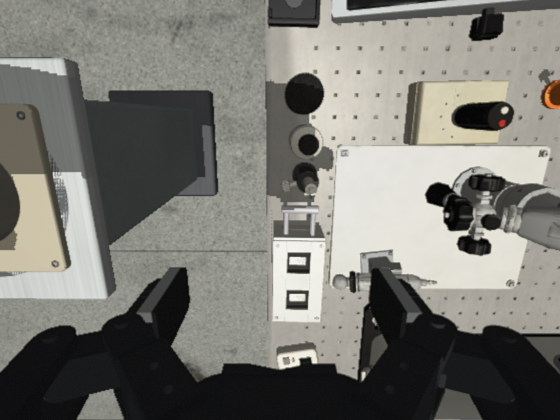

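The wrist view shows the lid at (304,93), the cap at (309,145), the post top near (308,175), the handle bar at (300,209) and the drawer openings at (298,262) and (297,299). I'll take a second view from farther left so I can measure across two views.

Call:
servo_tool([
  [[0.017,0.045,0,0,0.085],[0.017,0.045,0,0,0.085],[0,0.05,0,0,0.085],[0,0,0,0,0.085],[0,0,0,0,0.085]],
])

```text
time: 2.25
tool_pos: [432.3, 157.8, 322.9]
tcp_rot: [-179.9, 0.1, 90.0]
ft_force: [-0.3, -0.5, 0.4]
finger_gap: 85.2
grip_force: 0.0
```

```bash
cat > h.py <<'E'
import numpy as np,cv2,pickle
np.set_printoptions(precision=1,suppress=True)
def cast(s,u,v,z):
    T=np.array(s["cam_to_world"]);d=T[:3,:3]@[(u-s["cx"])/s["fx"],(v-s["cy"])/s["fy"],1]
    return T[:3,3]+d*(z-T[2,3])/d[2]
def tri(obs):
    A=np.zeros((3,3));b=np.zeros(3)
    for s,u,v in obs:
        T=np.array(s["cam_to_world"]);d=T[:3,:3]@[(u-s["cx"])/s["fx"],(v-s["cy"])/s["fy"],1];d/=np.linalg.norm(d)
        P=np.eye(3)-np.outer(d,d);A+=P;b+=P@T[:3,3]
    return np.linalg.solve(A,b)
def snap(cam,name):
    from bench import optics
    s=optics.snapshot(cam);cv2.imwrite(f"pics/{name}.png",s["frame"]);pickle.dump(s,open(name+".pkl","wb"));return s
def load(n): return pickle.load(open(n+".pkl","rb"))
def blob(s,u,v,w,lo,hi,dark=True):
    g=cv2.cvtColor(s["frame"],cv2.COLOR_BGR2GRAY)
    m=cv2.inRange(g,lo,hi)
    x0,y0=int(u-w),int(v-w); q=m[max(y0,0):int(v+w)+1,max(x0,0):int(u+w)+1]
    n,l,st,c=cv2.connectedComponentsWithStats(q)
    i=1+np.argmax(st[1:,4]); return c[i]+[max(x0,0),max(y0,0)],st[i]
E
python3 - <<'E'
from h import *
s=snap("wrist","w2");print(np.array(s["cam_to_world"])[:3,3])
f=cv2.resize(s["frame"][0:420,150:410],None,fx=1.4,fy=1.4,interpolation=cv2.INTER_CUBIC)
cv2.imwrite("pics/w2c.png",s["frame"])
a=load("w1")
for n,s in(("w1",a),):
  print(blob(s,304,93,26,0,45),blob(s,309,145,14,0,45))
E
```

```text
[432.2 234.  392.9]
(array([303.5,  93.7]), array([   7,    7,   38,   40, 1200], dtype=int32)) (array([307.9, 144.4]), array([  4,   4,  19,  20, 314], dtype=int32))
```

View pics/w2.png

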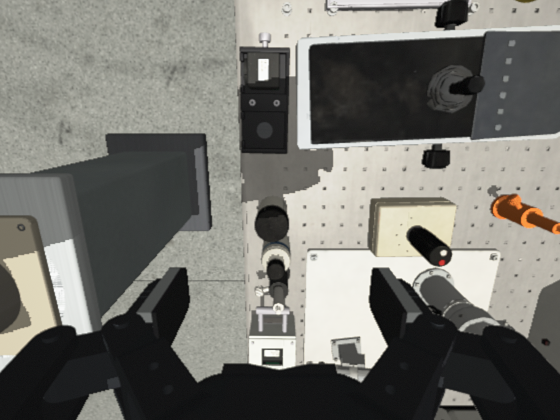

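The second view shows the canister lid at (271,221), the cap at (277,271), the post top near (279,308) and the handle near (275,320). The cassette has its cube at (263,70) and the empty disc at (265,130).

```bash
python3 - <<'E'
from h import *
a,b=load("w1"),load("w2"); t=load
for n,z,p1,p2,w1,w2 in (("lid",67,(304,93),(271,221),26,22),("cap",82,(309,145),(277,271),14,12)):
    c1,_=blob(a,*p1,w1,0,45); c2,st=blob(b,*p2,w2,0,45)
    print(n,c1,c2,st,cast(a,*c1,z),cast(b,*c2,z),tri([(a,*c1),(b,*c2)]))
print("disc",blob(b,265,130,14,45,90),cast(b,265,130,5))
for u,v in((298,262),(297,299)): print("open",cast(a,u,v,52))
A=cv2.resize(a["frame"][80:310,260:350],None,fx=3.3,fy=2.6,interpolation=cv2.INTER_CUBIC)
A=cv2.resize(a["frame"][85:325,260:340],None,fx=2.5,fy=2.5,interpolation=cv2.INTER_CUBIC)
B=cv2.resize(b["frame"][35:345,225:325],None,fx=2.5,fy=2.5*600/775,interpolation=cv2.INTER_CUBIC)
B=cv2.resize(b["frame"][35:165,225:305],None,fx=4.6,fy=4.6,interpolation=cv2.INTER_CUBIC)
h=600; M=np.zeros((h,A.shape[1]+B.shape[1],3),np.uint8); M[:A.shape[0],:A.shape[1]]=A;M[:B.shape[0],A.shape[1]:]=B[:h]
print(M.shape,A.shape,B.shape);cv2.imwrite("pics/z1.png",M)
E
```

```text
lid [303.5  93.7] [271.1 223.5] [  6   6  33  39 897] [422.6 117.3  67. ] [423.2 120.7  67. ] [423.1 117.9  59. ]
cap [307.9 144.4] [276.7 271.8] [  2   0  21  25 351] [427.1  69.7  82. ] [429.4  69.2  82. ] [428.3  69.4  81.7]
disc (array([264.2, 129.7]), array([  6,   6,  16,  16, 202], dtype=int32)) [415.1 218.6   5. ]
open [422.  -72.2  52. ]
open [ 421.8 -123.4   52. ]
(600, 568, 3) (600, 200, 3) (598, 368, 3)
```

View pics/z1.png

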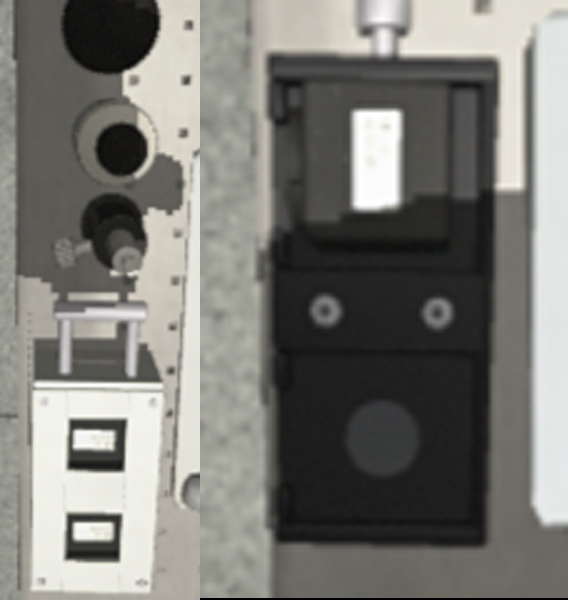

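```bash
python3 - <<'E'
from h import *
a,b,t=load("w1"),load("w2"),None
print("post",cast(a,310,189.8,94),cast(a,304.5,174,5),"screw",cast(a,286,185.5,38),"handle",cast(a,300,209.4,45),cast(a,283,209,45),cast(a,318.5,209.4,45))
A=cv2.resize(b["frame"][250:350,240:310],None,fx=5,fy=5,interpolation=cv2.INTER_CUBIC)
s=cv2.imread("pics/top0.png")
def mid(p,z): pass
top=dict(fx=435.773,fy=435.773,cx=276.297,cy=205.319,cam_to_world=[[.001,-.986,.169,442.606],[-1,0,.003,121.612],[-.003,-.169,-.986,1071.831],[0,0,0,1]])
# tray corners from crop /3 + (155,195)
for n,p,z in(("trTL",(20,28),14),("trTR",(98,30),14),("trBR",(94,207),14),("trBL",(18,206),14),("posttop",(499,273),94),("lid",(374,283),67),("cap",(439,278),82),("knob",(107,47),40),("disc",(252,294),5)):
    print(n,cast(top,155+p[0]/3,195+p[1]/3,z))
cv2.imwrite("pics/z2.png",A)
E
```

```text
post [429.3  26.8  94. ] [430.9  26.8   5. ] screw [407.   19.1  38. ] handle [423.4  -7.9  45. ] [403.5  -7.4  45. ] [445.1  -7.8  45. ]
trTL [626.2 407.4  14. ]
trTR [624.6 343.2  14. ]
trBR [480.4 341.4  14. ]
trBL [481.1 402.5  14. ]
posttop [429.7  25.2  94. ]
lid [421.8 116.9  67. ]
cap [425.8  68.7  82. ]
knob [606.3 330.1  40. ]
disc [411.8 214.3   5. ]
```

View pics/z2.png

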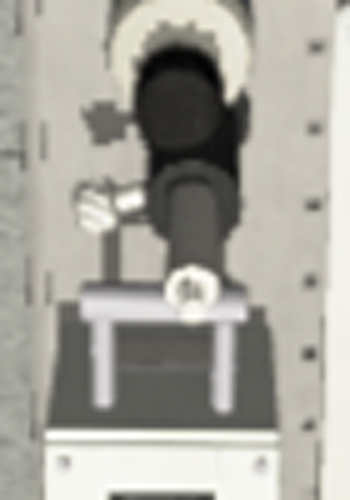

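I put the post axis at about (429.5, 26.5), the bottle at (428, 69.5) and the canister at (423, 118). The handle is at (424, -7.5), the empty pocket at about (415, 218), the tray centre at (553, 373). The spacings match the given ones. I'll grip the post first.

Call:
servo_tool([
  [[-0.001,-0.044,0,0,0.05],[-0.001,-0.044,-0.01,0,0.05],[-0.001,-0.043,-0.02,0,0.05],[0,0,-0.045,0,0.05],[0,0,-0.045,0,0.05],[0,0,0,0,0.05],[0,0,0,0,0.05],[0,0,0,0,0.05]],
], force=40)

```text
time: 3.1
tool_pos: [430.9, 26.7, 206.7]
tcp_rot: [179.8, 0.0, 89.9]
ft_force: [0.7, 1.6, 0.4]
finger_gap: 50.4
grip_force: 0.0
```

```bash
python3 - <<'E'
from h import *
s=snap("wrist","w3")
print(np.array(s["cam_to_world"]))
E
```

```text
[[  1.   -0.    0.  430.6]
 [ -0.   -1.   -0.3 102.8]
 [  0.    0.3  -1.  276.6]
 [  0.    0.    0.    1. ]]
```

View pics/w3.png

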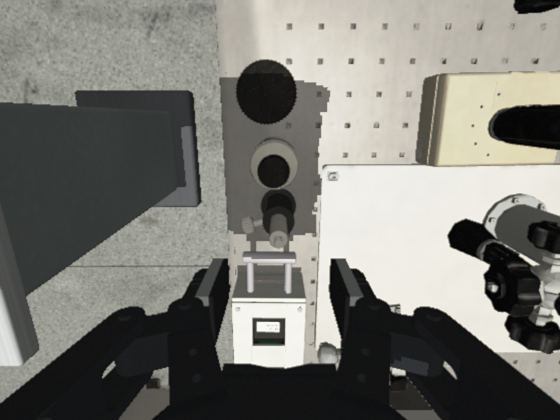

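The post top is at (278,240), between the fingers. The cap is at (274,171) and the lid at (266,91).

```bash
python3 - <<'E'
from h import *
s=load("w3")
c,st=blob(s,266,91,36,0,45);print(c,st,cast(s,*c,67))
c,st=blob(s,274,171,18,0,45);print(c,st,cast(s,*c,82))
print(cast(s,278,240,94),cast(s,269.5,258,45))
E
```

```text
[265.8  92. ] [   6    6   60   63 2927] [423.3 117.8  67. ]
[273.1 171. ] [  2   2  31  33 805] [427.8  70.3  82. ]
[430.7  28.5  94. ] [423.8  -7.2  45. ]
```

Call:
servo_tool([
  [[-0.001,0,-0.04,0,0.05],[0,0,-0.038,0,0.05],[0,0,0,0,0.05],[0,0,0,0,0],[0,0,0,0,0],[0,0,0,0,0],[0,0,0,0,0],[0,0,0,0,0]],
], force=40)

```text
time: 3.95
tool_pos: [430.6, 27.4, 128.9]
tcp_rot: [179.7, 0.0, 90.0]
ft_force: [-1.7, 0.5, 8.2]
finger_gap: 11.1
grip_force: 38.9
```

Call:
servo_tool([
  [[0,0,0.02,0,0],[0,0,0.04,0,0],[0,0,0.04,0,0],[0.01,0.03,0.02,8,0],[0.017,0.04,0,8,0],[0.02,0.04,0,8,0],[0.02,0.04,0,8,0],[0.02,0.04,0,8,0],[0.02,0.04,0,8,0],[0.02,0.04,0,8,0]],
])

```text
time: 4.95
tool_pos: [556.5, 299.5, 247.5]
tcp_rot: [179.9, 0.1, 146.3]
ft_force: [0.0, -0.7, -1.0]
finger_gap: 10.9
grip_force: 39.5
```

Call:
servo_tool([
  [[0.02,0.044,0,8.5,0],[0.02,0.04,0,8.5,0],[0,0,0,8.5,0],[0,0,0,8.5,0],[0,0,0,0,0],[0,0,0,0,0],[0,0,0,0,0]],
])

```text
time: 5.65
tool_pos: [595.7, 381.3, 246.9]
tcp_rot: [180.0, 0.1, 179.7]
ft_force: [0.3, -0.6, -1.4]
finger_gap: 11.6
grip_force: 39.7
```

```bash
python3 - <<'E'
from h import *
s=snap("wrist","w4")
print(np.array(s["cam_to_world"]))
E
```

```text
[[  0.    1.    0.3 520.4]
 [  1.   -0.   -0.  382.6]
 [  0.    0.3  -1.  316.8]
 [  0.    0.    0.    1. ]]
```

View pics/w4.png

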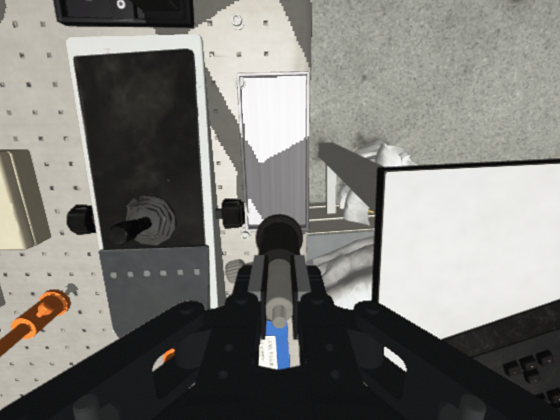

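The wrist view shows the tray with corners at about (238,75), (309,72), (308,230) and (245,229). The held post holder is upright over its far end.

```bash
python3 - <<'E'
from h import *
s=load("w4")
for p in((238,75),(309,72),(308,230),(245,229)): print(cast(s,*p,14))
print("foot",cast(s,280,232,120),"knob",cast(s,242,212,30))
E
```

```text
[484.7 346.2  14. ]
[482.5 409.8  14. ]
[633.  412.4  14. ]
[631.6 347.   14. ]
foot [594.9 383.1 120. ] knob [608.3 346.7  30. ]
```

Call:
servo_tool([
  [[0.004,0.001,-0.04,0,0],[0,0,-0.04,0,0],[0,0,-0.025,0,0],[0,0,-0.007,0,0],[0,0,-0.003,0,0],[0,0,-0.001,0,0],[0,0,0,0,0],[0,0,0,0,0]],
])

```text
time: 6.5
tool_pos: [600.2, 382.8, 131.3]
tcp_rot: [179.9, 0.1, 179.9]
ft_force: [0.1, 1.0, -1.7]
finger_gap: 11.3
grip_force: 39.7
```

Call:
servo_tool([
  [[0,0,-0.001,0,0],[0,0,0,0,0],[0,0,0,0,0.03],[0,0,0,0,0.03],[0,0,0,0,0.03],[0,0,0.03,0,0.03],[0,0,0.04,0,0.03],[0,0,0.05,0,0.03],[0,0,0,0,0.03]],
])

```text
time: 7.4
tool_pos: [602.7, 384.2, 259.3]
tcp_rot: [179.6, 0.7, 180.0]
ft_force: [1.5, 0.7, 1.8]
finger_gap: 30.2
grip_force: 0.0
```

Call:
servo_tool([
  [[-0.0215,-0.039,0,-8.5,0.06],[-0.0215,-0.039,0,-8.5,0.06],[-0.0215,-0.039,0,-8.5,0.06],[-0.0215,-0.039,0,-8.5,0.06],[-0.0215,-0.039,0,-8.5,0.06],[-0.0215,-0.039,0,-8.5,0.06],[-0.0215,-0.039,0,-8.5,0.06],[-0.0215,-0.04,0,-8.5,0.06],[0,0,-0.02,-8.5,0.06],[0,0,-0.02,-8.5,0.06]],
])

```text
time: 8.4
tool_pos: [428.0, 68.3, 209.5]
tcp_rot: [179.8, 0.0, 94.5]
ft_force: [-0.0, 0.5, -0.1]
finger_gap: 59.9
grip_force: 0.0
```

Call:
servo_tool([
  [[0,0,0,-5,0.06],[0,0,0,0,0.06],[0,0,0,0,0.06],[0,0,0,0,0.06]],
])

```text
time: 8.8
tool_pos: [428.0, 69.6, 209.5]
tcp_rot: [179.9, -0.0, 90.1]
ft_force: [-0.0, -0.4, -0.1]
finger_gap: 60.1
grip_force: 0.0
```

```bash
python3 - <<'E'
from h import *
from bench import sense
q=sense();print(q["tool_pos"],q["tcp_rot"])
s=snap("wrist","w5")
T=np.linalg.inv(np.array(s["cam_to_world"]))
def px(P):
    c=T@[*P,1];return s["cx"]+s["fx"]*c[0]/c[2],s["cy"]+s["fy"]*c[1]/c[2]
for P,w in(((423,118,67),36),((428,70,82),18)):
    u,v=px(P);c,st=blob(s,u,v,w,0,45);print(c,st,cast(s,*c,P[2]))
E
```

```text
[428.   69.6 209.5] [179.9  -0.   90.1]
[272.  158.5] [  10    7   55   58 2472] [423.4 118.7  67. ]
[278.3 231.1] [  4   1  30  31 726] [427.7  71.9  82. ]
```

Call:
servo_tool([
  [[0,0.001,-0.045,0,0.06],[0,0,-0.045,0,0.06],[0,0,-0.027,0,0.06],[0,0,0,0,0.06],[0,0,0,0,0],[0,0,0,0,0],[0,0,0,0,0],[0,0,0,0,0]],
])

```text
time: 9.65
tool_pos: [429.3, 70.6, 94.1]
tcp_rot: [179.8, -0.0, 90.0]
ft_force: [-0.8, -0.4, 7.4]
finger_gap: 35.2
grip_force: 40.4
```

Call:
servo_tool([
  [[0,0,0.02,0,0],[0,0,0.04,0,0],[0,0,0.04,0,0],[0.017,0.04,0.02,8.5,0],[0.017,0.044,0,8.5,0],[0.017,0.044,0,8.5,0],[0.018,0.045,0,8.5,0],[0.018,0.045,0,8.5,0],[0.018,0.045,0,8.5,0],[0.018,0.045,0,8.5,0]],
])

```text
time: 10.65
tool_pos: [551.2, 380.6, 212.7]
tcp_rot: [179.9, 0.0, 149.8]
ft_force: [0.6, 0.2, -0.3]
finger_gap: 35.3
grip_force: 40.1
```

Call:
servo_tool([
  [[0,0,0,8.5,0],[0,0,0,8.5,0],[0,0,-0.03,8.5,0],[0,0,-0.03,5,0],[0,0,-0.02,0,0],[0,0,-0.02,0,0],[0,0,-0.008,0,0],[0,0,0,0,0],[0,0,0,0,0]],
])

```text
time: 11.55
tool_pos: [551.2, 378.8, 105.2]
tcp_rot: [180.0, 0.1, 180.0]
ft_force: [0.2, -0.2, -1.0]
finger_gap: 34.9
grip_force: 40.3
```

Call:
servo_tool([
  [[0,0,-0.006,0,0],[0,0,-0.003,0,0],[0,0,-0.001,0,0],[0,0,0,0,0],[0,0,0,0,0.048],[0,0,0,0,0.048],[0,0,0,0,0.048]],
])

```text
time: 12.25
tool_pos: [550.6, 378.4, 93.8]
tcp_rot: [-180.0, -0.0, 180.0]
ft_force: [1.0, -0.5, -0.4]
finger_gap: 48.2
grip_force: 0.0
```

Call:
servo_tool([
  [[0,0,0.03,0,0.048],[0,0,0.05,0,0.048],[0,0,0.05,0,0.05],[-0.0165,-0.033,0,-8.5,0.06],[-0.016,-0.033,0,-8.5,0.06],[-0.016,-0.033,0,-8.5,0.06],[-0.016,-0.033,0,-8.5,0.06],[-0.016,-0.033,0,-8.5,0.06],[-0.016,-0.032,0,-8.5,0.06],[-0.016,-0.032,0,-8.5,0.06]],
])

```text
time: 13.25
tool_pos: [437.3, 148.3, 223.7]
tcp_rot: [180.0, 0.0, 120.1]
ft_force: [-0.2, -0.1, -0.3]
finger_gap: 60.0
grip_force: 0.0
```

Call:
servo_tool([
  [[-0.016,-0.032,0,-8.5,0.065],[0,0,0,-8.5,0.065],[0,0,0,-8.5,0.065],[0,0,0,-5,0.065],[0,0,0,0,0.065],[0,0,0,0,0.065],[0,0,0,0,0.065]],
])

```text
time: 13.95
tool_pos: [422.1, 117.5, 223.9]
tcp_rot: [-180.0, 0.0, 90.1]
ft_force: [0.5, -0.2, 0.1]
finger_gap: 65.2
grip_force: 0.0
```

```bash
python3 - <<'E'
from h import *
from bench import sense
q=sense();print(q["tool_pos"],q["tcp_rot"])
s=snap("wrist","w6")
T=np.linalg.inv(np.array(s["cam_to_world"]))
def px(P):
    c=T@[*P,1];return s["cx"]+s["fx"]*c[0]/c[2],s["cy"]+s["fy"]*c[1]/c[2]
for P,w in(((423,118,67),36),((415,218,5),20)):
    u,v=px(P);print(u,v)
    if P[2]==67: c,st=blob(s,u,v,w,0,45);print(c,st,cast(s,*c,P[2]))
    else:
        c,st=blob(s,u,v,w,45,90);print(c,st,cast(s,*c,P[2]))
E
```

```text
[422.1 117.5 223.9] [-180.     0.    90.1]
280.1422326122355 219.88358773086063
[280.5 216.2] [  12    8   50   51 1997] [423.2 121.   67. ]
270.858342697334 87.44979600855419
[269.   79.2] [  0   0  41  32 807] [413.4 224.6   5. ]
```

View pics/w6.png

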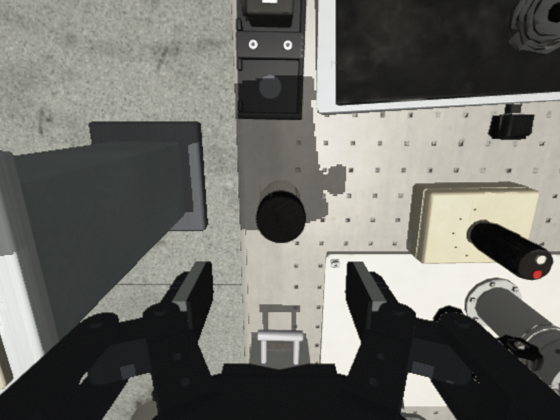

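The canister lid at (280,216) is centred between the open fingers. The disc at (270,88) agrees with the pocket at (415, 218).

Call:
servo_tool([
  [[0.001,0.001,-0.045,0,0.065],[0,0,-0.045,0,0.065],[0,0,-0.023,0,0.065],[0,0,0,0,0.065],[0,0,0,0,0],[0,0,0,0,0],[0,0,0,0,0],[0,0,0,0,0]],
])

```text
time: 14.8
tool_pos: [424.6, 118.7, 112.9]
tcp_rot: [179.8, -0.0, 90.0]
ft_force: [-1.2, -0.6, 6.9]
finger_gap: 38.1
grip_force: 40.7
```

Call:
servo_tool([
  [[0,0,0.02,0,0],[0,0,0.04,0,0],[0,0,0.04,0,0],[0.013,0.043,0.01,8.5,0],[0.013,0.043,0,8.5,0],[0.013,0.043,0,8.5,0],[0.013,0.043,0,8.5,0],[0.013,0.044,0,8.5,0],[0.013,0.044,0,8.5,0],[0,0,0,8.5,0]],
])

```text
time: 15.8
tool_pos: [501.1, 383.0, 219.6]
tcp_rot: [180.0, -0.1, 150.0]
ft_force: [-0.3, -1.5, -1.2]
finger_gap: 37.9
grip_force: 40.8
```

Call:
servo_tool([
  [[0,0,0,8.5,0],[0,0,0,8.5,0],[0,0,-0.03,8.5,0],[0,0,-0.03,5,0],[0,0,-0.02,0,0],[0,0,-0.015,0,0],[0,0,-0.005,0,0],[0,0,0,0,0],[0,0,0,0,0]],
])

```text
time: 16.7
tool_pos: [501.5, 378.8, 122.0]
tcp_rot: [180.0, 0.0, 179.9]
ft_force: [0.1, 0.5, -1.2]
finger_gap: 38.3
grip_force: 41.3
```

Call:
servo_tool([
  [[0.0045,0,0,0,0],[0,0,-0.004,0,0],[0,0,-0.003,0,0],[0,0,-0.001,0,0],[0,0,0,0,0],[0,0,0,0,0.052],[0,0,0,0,0.052],[0,0,0,0,0.052],[0,0,0.05,0,0.052],[0,0,0.05,0,0.052]],
])

```text
time: 17.7
tool_pos: [504.0, 377.5, 211.1]
tcp_rot: [-179.8, -0.3, 180.0]
ft_force: [0.9, 0.0, -0.4]
finger_gap: 52.0
grip_force: 0.0
```

Call:
servo_tool([
  [[-0.02,-0.04,0,0,0.052],[-0.02,-0.04,0,0,0.052],[-0.02,-0.04,0,0,0.052],[0,-0.03,0.0,0,0.052],[0,0,0,0,0.052],[0,0,0,0,0.052],[0,0,0,0,0.052]],
])

```text
time: 18.4
tool_pos: [445.9, 229.1, 213.0]
tcp_rot: [180.0, 0.0, 180.0]
ft_force: [-0.9, -0.4, -0.8]
finger_gap: 52.1
grip_force: 0.0
```

```bash
python3 - <<'E'
from h import *
s=snap("side","s1"); t=snap("top","t1"); w=snap("wrist","w7")
A=cv2.resize(s["frame"][200:345,170:400],None,fx=2.2,fy=2.2,interpolation=cv2.INTER_CUBIC)
B=cv2.resize(t["frame"][195:310,155:275],None,fx=2.4,fy=2.4,interpolation=cv2.INTER_CUBIC)
M=np.zeros((600,800,3),np.uint8);M[:A.shape[0],:A.shape[1]]=A;M[:B.shape[0],A.shape[1]:A.shape[1]+B.shape[1]]=B
W=cv2.resize(w["frame"],None,fx=.65,fy=.65);M[320:593,:364]=W
cv2.imwrite("pics/z3.png",M)
E
```

View pics/z3.png

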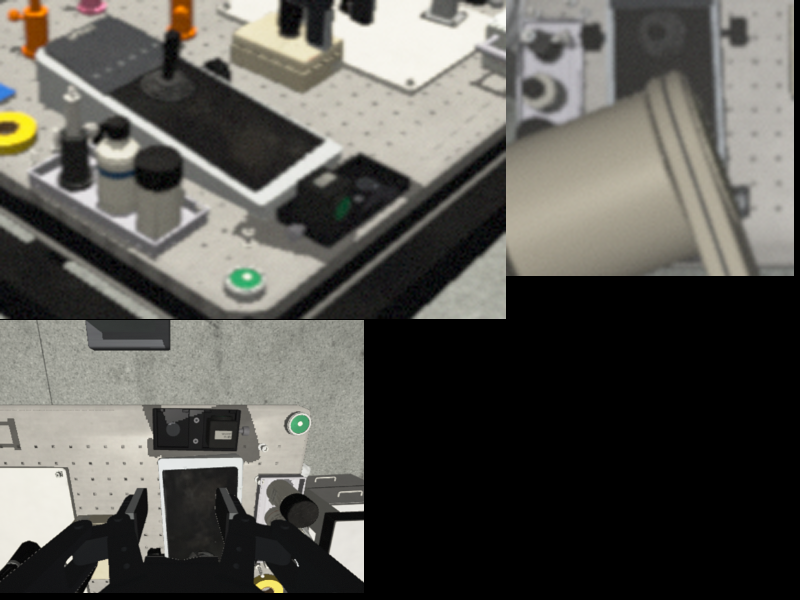

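All three stand upright in the steel tray. The side crop shows the post at (75,140), the bottle at (117,165) and the canister at (158,190). Next is the drawer handle.

Call:
servo_tool([
  [[-0.004,-0.045,0,0,0.024],[-0.004,-0.045,0,0,0.024],[-0.004,-0.045,0,0,0.024],[-0.004,-0.045,0,0,0.024],[-0.004,-0.045,0,0,0.024],[-0.002,-0.0116,0,0,0.024],[0,0,-0.04,0,0.024],[0,0,0,0,0.024],[0,0,0,0,0.024],[0,0,0,0,0.024]],
])

```text
time: 19.55
tool_pos: [424.4, -7.5, 174.2]
tcp_rot: [180.0, 0.1, -180.0]
ft_force: [0.4, -1.0, 0.3]
finger_gap: 23.8
grip_force: 0.0
```

```bash
python3 - <<'E'
from h import *
s=snap("wrist","w8")
T=np.linalg.inv(np.array(s["cam_to_world"]))
c=T@[424,-7.5,45,1];print(s["cx"]+s["fx"]*c[0]/c[2],s["cy"]+s["fy"]*c[1]/c[2])
E
```

```text
277.41560518443447 231.3581866967769
```

View pics/w8.png

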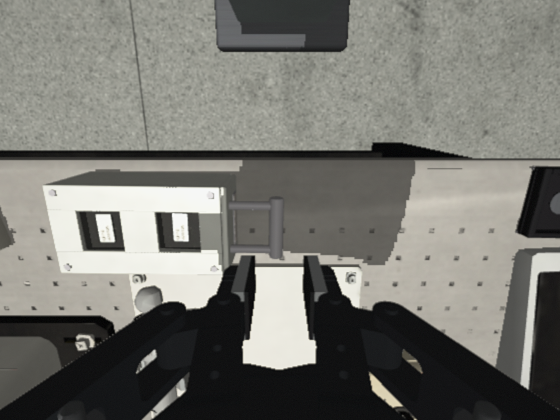

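The bar is at (277,228), as predicted and centred between the fingers. I'll go down, grip it and pull.

Call:
servo_tool([
  [[0,0,-0.04,0,0.024],[0,0,-0.038,0,0.024],[0,0,0,0,0.024],[0,0,0,0,0],[0,0,0,0,0],[0,0,0,0,0],[0,0,0,0,0]],
])

```text
time: 20.3
tool_pos: [424.1, -8.1, 96.1]
tcp_rot: [-180.0, 0.1, 180.0]
ft_force: [-2.7, 1.1, -0.6]
finger_gap: 8.4
grip_force: 39.8
```

Call:
servo_tool([
  [[0,0.005,0,0,0],[0,0.015,0,0,0],[0,0.02,0,0,0],[0,0.02,0,0,0],[0,0.02,0,0,0],[0,0.02,0,0,0],[0,0.01,0,0,0],[0,0,0,0,0],[0,0,0,0,0],[0,0,0,0,0]],
])

```text
time: 21.3
tool_pos: [425.3, 102.2, 96.2]
tcp_rot: [179.9, 0.2, 179.9]
ft_force: [5.5, 1.5, 1.2]
finger_gap: 8.5
grip_force: 40.5
```

Call:
servo_tool([
  [[0,0.002,0,0,0],[0,0,0,0,0],[0,0,0,0,0.022],[0,0,0,0,0.022],[0,0,0,0,0.022],[0,0,0.05,0,0.022],[0,0,0.04,0,0.022],[0,0,0.02,0,0.022],[0,0,0,0,0.05],[0,0,0,0,0.05]],
])

```text
time: 22.3
tool_pos: [423.6, 104.0, 204.8]
tcp_rot: [180.0, 0.0, 180.0]
ft_force: [0.3, 0.0, -0.7]
finger_gap: 49.3
grip_force: 0.0
```

Call:
servo_tool([
  [[0,-0.04,0,-8.5,0.05],[0,-0.04,0,-8.5,0.05],[0,-0.036,0,-8.5,0.05],[0,0,0,-8.5,0.05],[0,0,0,-8.5,0.05],[0,0,0,-8.5,0.05],[0,0,0,-8.5,0.05],[0,0,0,-8.5,0.05],[0,0,0,-8.5,0.05],[0,0,0,-8.5,0.05]],
])

```text
time: 23.3
tool_pos: [422.4, -11.9, 202.6]
tcp_rot: [-179.8, -0.1, 94.6]
ft_force: [-0.5, 0.2, 0.3]
finger_gap: 50.2
grip_force: 0.0
```

Call:
servo_tool([
  [[0,0,0,-5,0.05],[0,0,0,0,0.05],[0,0,0,0,0.05],[0,0,0,0,0.05]],
])

```text
time: 23.7
tool_pos: [423.2, -12.0, 204.1]
tcp_rot: [-179.9, -0.0, 90.1]
ft_force: [-0.6, -0.7, 0.2]
finger_gap: 49.8
grip_force: 0.0
```

```bash
python3 - <<'E'
from h import *
s=snap("wrist","w9")
T=np.linalg.inv(np.array(s["cam_to_world"]))
for P in((422,-11,43),(422,40,43),(422,104,45)):
    c=T@[*P,1];print(s["cx"]+s["fx"]*c[0]/c[2],s["cy"]+s["fy"]*c[1]/c[2])
E
```

```text
277.70869966412556 217.5001805581151
277.7201297555535 151.32926514451898
277.7246209018841 54.28264644603519
```

View pics/w9.png

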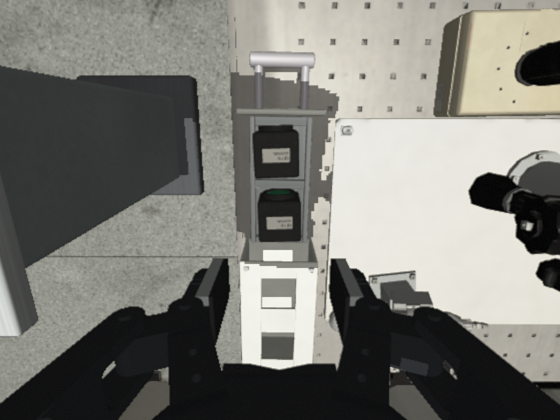

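The drawer is open. The front cube is at (276,152) and the rear cube at (279,222) with its window toward the handle. I'll grip the rear cube, whose pocket is clear of the lid.

Call:
servo_tool([
  [[0,-0.001,-0.04,0,0.05],[0,0,-0.04,0,0.05],[0,0,-0.029,0,0.05],[0,0,0,0,0.05],[0,0,0,0,0],[0,0,0,0,0],[0,0,0,0,0],[0,0,0,0,0]],
])

```text
time: 24.55
tool_pos: [424.6, -13.3, 97.3]
tcp_rot: [179.9, 0.0, 90.0]
ft_force: [0.3, 0.4, -1.2]
finger_gap: 33.1
grip_force: 42.8
```

Call:
servo_tool([
  [[0,0,0.02,0,0],[0,0,0.03,0,0],[0,0,0.04,0,0],[-0.0015,0.04,0,8.5,0],[-0.0015,0.04,0,8.5,0],[-0.0015,0.04,0,8.5,0],[-0.001,0.04,0,8.5,0],[-0.001,0.04,0,8.5,0],[-0.001,0.0316,0,8.5,0],[0,0,0,8.5,0]],
])

```text
time: 25.55
tool_pos: [415.9, 221.9, 186.8]
tcp_rot: [179.9, 0.0, 150.0]
ft_force: [0.3, -0.7, -1.8]
finger_gap: 33.2
grip_force: 42.8
```

Call:
servo_tool([
  [[0,0,0,8.5,0],[0,0,0,8.5,0],[0,0,0,8.5,0],[0,0,0,5,0],[0,0,0,0,0],[0,0,0,0,0],[0,0,0,0,0]],
])

```text
time: 26.25
tool_pos: [416.2, 218.5, 186.2]
tcp_rot: [180.0, 0.0, 179.8]
ft_force: [0.1, -0.7, -0.7]
finger_gap: 33.1
grip_force: 42.8
```

```bash
python3 - <<'E'
from h import *
s=snap("wrist","w10")
f=s["frame"][60:340,160:400]
cv2.imwrite("pics/w10c.png",cv2.resize(f,None,fx=2.1,fy=2.1,interpolation=cv2.INTER_CUBIC))
E
```

```text
(no output)
```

View pics/w10c.png

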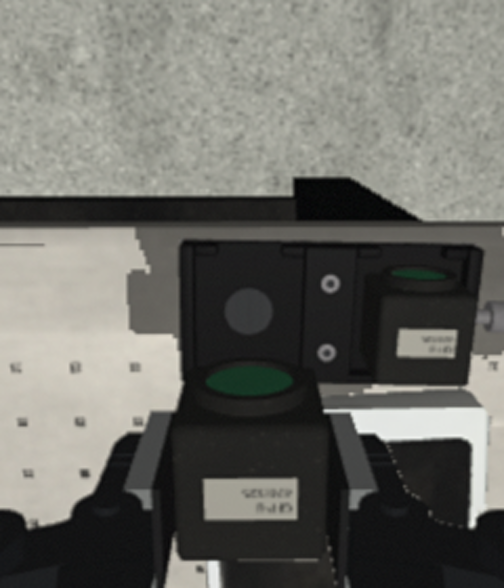

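The held cube's window points the same way as the neighbour's, toward the notched rail. The empty disc is at crop (249,311). I'll measure both before lowering.

```bash
python3 - <<'E'
from h import *
s=load("w10")
f=lambda x,y,z:cast(s,160+x/2.1,60+y/2.1,z)
for p in((178,425),(324,427),(326,557),(180,557)): print("top",f(*p,132))
print("win",f(249,381,114))
print("disc",f(249,311,5))
for p in((183,243),(187,378),(303,243),(330,283),(327,353)): print(f(*p,8))
E
```

```text
top [402.  204.5 132. ]
top [402.5 235.1 132. ]
top [434.7 236.5 132. ]
top [434.5 203.8 132. ]
win [399.6 219.4 114. ]
disc [414.4 219.2   5. ]
[386.2 194.    8. ]
[441.9 193.8   8. ]
[386.4 240.    8. ]
[402.2 250.9   8. ]
[431.3 250.7   8. ]
```

Call:
servo_tool([
  [[-0.0018,-0.0005,-0.03,0,0],[0,0,-0.03,0,0],[0,0,-0.02,0,0],[0,0,-0.006,0,0],[0,0,0,0,0],[0,0,0,0,0]],
])

```text
time: 26.9
tool_pos: [415.1, 218.3, 101.0]
tcp_rot: [180.0, 0.1, 179.9]
ft_force: [-0.6, -0.3, -1.1]
finger_gap: 33.5
grip_force: 42.8
```

Call:
servo_tool([
  [[0,0,-0.003,0,0],[0,0,-0.002,0,0],[0,0,-0.001,0,0],[0,0,0,0,0],[0,0,0,0,0.042],[0,0,0,0,0.042],[0,0,0,0,0.042],[0,0,0.03,0,0.042],[0,0,0.05,0,0.042],[0,0,0.03,0,0.042]],
])

```text
time: 27.9
tool_pos: [415.0, 218.2, 206.9]
tcp_rot: [179.9, 0.1, 180.0]
ft_force: [1.0, 0.9, 0.2]
finger_gap: 42.2
grip_force: 0.0
```

Call:
servo_tool([
  [[0,0,0,0,0.022],[0,0,0,0,0.022],[0,0,0,0,0.022]],
])

```text
time: 28.2
tool_pos: [413.6, 217.7, 202.5]
tcp_rot: [-180.0, -0.1, 180.0]
ft_force: [-0.7, 0.6, 0.3]
finger_gap: 22.1
grip_force: 0.0
```

```bash
python3 - <<'E'
from h import *
s=snap("wrist","w11")
f=s["frame"][90:340,160:400]
cv2.imwrite("pics/w11c.png",cv2.resize(f,None,fx=2.2,fy=2.2,interpolation=cv2.INTER_CUBIC))
E
```

```text
(no output)
```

View pics/w11c.png

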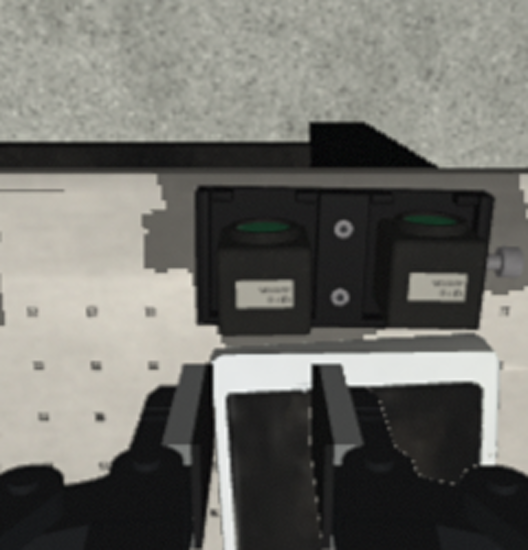

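The cube stands in the pocket with its window at the notch rail. I'll check its size and position against the neighbour.

```bash
python3 - <<'E'
from h import *
s=load("w11")
g=cv2.cvtColor(s["frame"],cv2.COLOR_BGR2GRAY)
f=lambda x,y,z:cast(s,160+x/2.2,90+y/2.2,z)
for n,P in(("ours",((220,250),(310,249),(309,333),(219,334))),("nb",((393,241),(481,239),(475,327),(389,326)))):
    for p in P: print(n,f(*p,41))
print("label",f(265,294,41),f(437,288,41))
t=load("s1"); s2=snap("side","s2")
A=cv2.resize(s2["frame"][200:345,200:400],None,fx=4,fy=4,interpolation=cv2.INTER_CUBIC)
B=cv2.resize(s["frame"][165:250,240:390],None,fx=5.3,fy=5.3,interpolation=cv2.INTER_CUBIC)
B=cv2.convertScaleAbs(B,alpha=2.2)
cv2.imwrite("pics/z4.png",np.vstack([B[:, :780],cv2.convertScaleAbs(cv2.resize(s2["frame"][255:315,270:400],(780,140*0+150)),alpha=1.8)]))
E
```

```text
ours [402.  203.9  41. ]
ours [401.6 235.5  41. ]
ours [433.4 235.8  41. ]
ours [433.7 203.   41. ]
nb [398.8 264.5  41. ]
nb [398.1 295.1  41. ]
nb [431. 296.  41.]
nb [430.6 264.8  41. ]
label [418.3 219.7  41. ] [416.1 281.1  41. ]
```

View pics/z4.png

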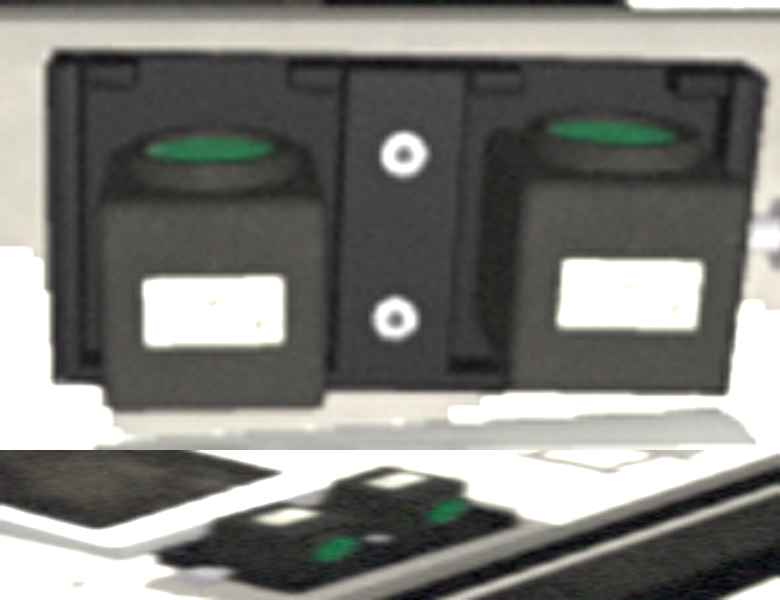

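Both cubes measure the same size and height, and ours is offset about 2.5 mm, so it is seated flat. Now I'll shut the drawer.

Call:
servo_tool([
  [[0.004,-0.04,0,0,0.022],[0.004,-0.04,0,0,0.022],[0.002,-0.0335,0,0,0.022],[0,0,0,0,0.022],[0,0,-0.04,0,0.022],[0,0,0,0,0.022],[0,0,0,0,0.022]],
])

```text
time: 29.0
tool_pos: [423.0, 104.7, 162.8]
tcp_rot: [-180.0, -0.2, 180.0]
ft_force: [-0.4, -0.6, 0.6]
finger_gap: 21.8
grip_force: 0.0
```

```bash
python3 - <<'E'
from h import *
from bench import sense
print(sense()["tool_pos"])
s=snap("wrist","w12")
g=cv2.cvtColor(s["frame"],cv2.COLOR_BGR2GRAY)
T=np.linalg.inv(np.array(s["cam_to_world"]))
for P in((412,104.2,45),(424,104.2,45)):
    c=T@[*P,1];u,v=s["cx"]+s["fx"]*c[0]/c[2],s["cy"]+s["fy"]*c[1]/c[2];print(u,v,g[int(v),int(u)-16:int(u)+17])
E
```

```text
[423.  104.7 162.8]
276.6588225981932 222.9350877660871 [106 106 106 107 106  94  87  91 101 107 111 113 117 119 117 116 112 109
 103  98  90 101 109 109 110 110 110 110 110 110 110 111 111]
276.7085547855209 240.42431646629865 [105 105 106 107 101  85  84  94 103 109 111 115 118 120 118 115 111 107
 102  94  90 102 109 109 109 110 108 108 107 108 107 108 108]
```

Call:
servo_tool([
  [[0.001,-0.0025,-0.03,0,0.022],[0,0,-0.035,0,0.022],[0,0,0,0,0.022],[0,0,0,0,0.022],[0,0,0,0,0],[0,0,0,0,0],[0,0,0,0,0]],
])

```text
time: 29.75
tool_pos: [426.7, 102.3, 100.9]
tcp_rot: [180.0, 0.2, 180.0]
ft_force: [-2.1, 0.4, 7.1]
finger_gap: 8.5
grip_force: 39.8
```

Call:
servo_tool([
  [[0,-0.006,0,0,0],[0,-0.015,0,0,0],[0,-0.02,0,0,0],[0,-0.02,0,0,0],[0,-0.02,0,0,0],[0,-0.015,0,0,0],[0,-0.008,0,0,0],[0,-0.004,0,0,0],[0,0,0,0,0],[0,0,0,0,0]],
])

```text
time: 30.75
tool_pos: [425.5, -6.5, 100.7]
tcp_rot: [-180.0, -0.0, 179.9]
ft_force: [-11.9, -0.6, 16.0]
finger_gap: 8.4
grip_force: 41.0
```

Call:
servo_tool([
  [[0,-0.002,0,0,0],[0,0,0,0,0],[0,0,0,0,0]],
])

```text
time: 31.05
tool_pos: [425.5, -8.3, 100.7]
tcp_rot: [-180.0, -0.0, 179.9]
ft_force: [-12.2, -1.1, 16.2]
finger_gap: 8.4
grip_force: 41.3
```

Call:
servo_tool([
  [[0,-0.001,0,0,0],[0,0,0,0,0],[0,0,0,0,0.022],[0,0,0,0,0.022],[0,0,0,0,0.022],[0,0,0.05,0,0.022],[0,0,0.05,0,0.022],[0.01,0.04,0.02,0,0.03],[0.02,0.042,0,0,0.05],[0.02,0.045,0,0,0.05]],
])

```text
time: 32.05
tool_pos: [477.5, 119.1, 221.5]
tcp_rot: [180.0, 0.4, 179.9]
ft_force: [0.3, -1.2, 0.1]
finger_gap: 50.4
grip_force: 0.0
```

Call:
servo_tool([
  [[0.008,0.045,0,0,0.05],[0.004,0.045,0,0,0.05],[0.004,0.045,0,0,0.05],[0.004,0.045,0,0,0.05],[0.004,0.045,0,0,0.055],[0.004,0.032,0,0,0.055],[0,0,0,0,0.055],[0,0,0,0,0.055],[0,0,0,0,0.055]],
])

```text
time: 32.95
tool_pos: [503.6, 374.2, 218.9]
tcp_rot: [-180.0, 0.0, 179.9]
ft_force: [-0.1, -0.6, 0.1]
finger_gap: 55.0
grip_force: 0.0
```

```bash
python3 - <<'E'
from h import *
from bench import sense
q=sense();print(q["tool_pos"],q["tcp_rot"])
s=snap("wrist","w13");t=snap("top","t2")
T=np.linalg.inv(np.array(s["cam_to_world"]))
for P,w in(((505.5,378.5,68.5),40),((551,378.5,83.5),22)):
    c=T@[*P,1];u,v=s["cx"]+s["fx"]*c[0]/c[2],s["cy"]+s["fy"]*c[1]/c[2];print(u,v)
    c,st=blob(s,u,v,w,0,45);print(c,st,cast(s,*c,P[2]))
# drawer handle in top view, before vs now
a=cv2.imread("pics/top0.png")
g0,g1=[cv2.cvtColor(x,cv2.COLOR_BGR2GRAY)[288:293,325:360].mean(0).round() for x in(a,t["frame"])]
print(g0);print(g1)
E
```

```text
[503.6 374.2 218.9] [-180.     0.   179.9]
283.3231110260043 224.34663069717027
[283.1 224.1] [  16   13   50   59 2119] [505.3 378.3  68.5]
283.41712496658596 288.4436147904803
[286.3 291.7] [ 12   6  29  39 907] [553.7 380.7  83.5]
[169. 174. 172. 155. 123. 101. 101. 118. 151. 171. 167. 160. 167. 171.
 171. 171. 171. 167. 151. 119.  98.  93. 104. 137. 173. 194. 207. 214.
 213. 214. 209. 184. 131.  91. 103.]
[182. 183. 178. 161. 128. 107. 105. 122. 157. 178. 174. 167. 173. 177.
 178. 177. 177. 174. 157. 124. 102.  98. 109. 143. 179. 200. 215. 217.
 218. 218. 215. 190. 136. 100. 124.]
```

The top view profile of the handle matches the start image, so the drawer is shut. I'll return the canister first.

Call:
servo_tool([
  [[0.002,0.004,-0.035,0,0.055],[0,0,-0.04,0,0.055],[0,0,-0.028,0,0.055],[0,0,0,0,0.055],[0,0,0,0,0],[0,0,0,0,0],[0,0,0,0,0],[0,0,0,0,0]],
])

```text
time: 33.85
tool_pos: [506.2, 379.5, 117.8]
tcp_rot: [179.9, 0.1, 179.9]
ft_force: [0.0, -0.2, -0.8]
finger_gap: 38.0
grip_force: 40.2
```

Call:
servo_tool([
  [[0,0,0.02,0,0],[0,0,0.04,0,0],[0,0,0.05,0,0],[-0.013,-0.043,0,-8.5,0],[-0.013,-0.043,0,-8.5,0],[-0.013,-0.043,0,-8.5,0],[-0.014,-0.043,0,-8.5,0],[-0.014,-0.044,0,-8.5,0],[-0.014,-0.044,0,-8.5,0],[0,0,0,-8.5,0]],
])

```text
time: 34.85
tool_pos: [423.1, 115.0, 226.2]
tcp_rot: [-180.0, 0.1, 119.9]
ft_force: [0.0, 0.4, -1.7]
finger_gap: 38.2
grip_force: 40.7
```

Call:
servo_tool([
  [[0,0,0,-8.5,0],[0,0,0,-8.5,0],[0,0,-0.03,-8.5,0],[0,0,-0.03,-5,0],[0,0,-0.02,0,0],[0,0,-0.015,0,0],[0,0,0,0,0],[0,0,0,0,0],[0,0,0,0,0]],
])

```text
time: 35.75
tool_pos: [425.3, 119.2, 132.4]
tcp_rot: [179.9, -0.0, 90.0]
ft_force: [-0.4, -0.1, -0.6]
finger_gap: 38.3
grip_force: 40.7
```

Call:
servo_tool([
  [[-0.001,-0.001,-0.01,0,0],[0,0,-0.004,0,0],[0,0,-0.001,0,0],[0,0,-0.001,0,0],[0,0,0,0,0],[0,0,0,0,0.055],[0,0,0,0,0.055],[0,0,0,0,0.055],[0,0,0.05,0,0.055],[0,0,0.05,0,0.055]],
])

```text
time: 36.75
tool_pos: [421.7, 117.6, 214.2]
tcp_rot: [-179.7, 0.0, 89.9]
ft_force: [1.0, 0.7, -0.3]
finger_gap: 55.6
grip_force: 0.0
```

Call:
servo_tool([
  [[0.016,0.033,0,8.5,0.055],[0.016,0.033,0,8.5,0.055],[0.016,0.033,0,8.5,0.055],[0.016,0.033,0,8.5,0.055],[0.016,0.033,0,8.5,0.055],[0.016,0.033,0,8.5,0.055],[0.016,0.033,0,8.5,0.055],[0.016,0.03,0,8.5,0.055],[0,0,0,8.5,0.055],[0,0,0,8.5,0.055]],
])

```text
time: 37.75
tool_pos: [551.3, 379.9, 213.6]
tcp_rot: [-180.0, -0.1, 175.4]
ft_force: [-0.2, -0.3, 0.6]
finger_gap: 54.6
grip_force: 0.0
```

Call:
servo_tool([
  [[0,0,0,5,0.052],[0,0,0,0,0.052],[0,0,0,0,0.052],[0,0,0,0,0.052]],
])

```text
time: 38.15
tool_pos: [551.3, 378.9, 214.8]
tcp_rot: [-180.0, -0.0, 179.8]
ft_force: [-0.4, -0.2, -0.7]
finger_gap: 52.0
grip_force: 0.0
```

```bash
python3 - <<'E'
from h import *
from bench import sense
q=sense();print(q["tool_pos"],q["tcp_rot"])
s=snap("wrist","w14")
T=np.linalg.inv(np.array(s["cam_to_world"]))
for P,w in(((551,378.5,83.5),16),):
    c=T@[*P,1];u,v=s["cx"]+s["fx"]*c[0]/c[2],s["cy"]+s["fy"]*c[1]/c[2];print(u,v)
    c,st=blob(s,u,v,w,0,45);print(c,st,cast(s,*c,P[2]))
E
```

```text
[551.3 378.9 214.8] [-180.    -0.   179.8]
276.9508304818025 230.59441055363675
[279.  231.7] [  5   2  28  31 755] [551.8 379.9  83.5]
```

Call:
servo_tool([
  [[0,0.001,-0.045,0,0.052],[0,0,-0.045,0,0.052],[0,0,-0.028,0,0.052],[0,0,0,0,0.052],[0,0,0,0,0],[0,0,0,0,0],[0,0,0,0,0],[0,0,0,0,0]],
])

```text
time: 39.0
tool_pos: [552.3, 380.6, 99.0]
tcp_rot: [179.9, 0.2, 179.9]
ft_force: [0.4, 0.2, -0.9]
finger_gap: 34.9
grip_force: 40.0
```

Call:
servo_tool([
  [[0,0,0.02,0,0],[0,0,0.04,0,0],[0,0,0.05,0,0],[-0.017,-0.044,0.01,-8.5,0],[-0.018,-0.044,0,-8.5,0],[-0.018,-0.044,0,-8.5,0],[-0.018,-0.044,0,-8.5,0],[-0.018,-0.044,0,-8.5,0],[-0.018,-0.044,0,-8.5,0],[-0.018,-0.044,0,-8.5,0]],
])

```text
time: 40.0
tool_pos: [425.6, 70.6, 217.8]
tcp_rot: [179.9, 0.1, 120.1]
ft_force: [0.5, -0.6, 0.2]
finger_gap: 35.1
grip_force: 40.4
```

Call:
servo_tool([
  [[0,0,0,-8.5,0],[0,0,0,-8.5,0],[0,0,-0.03,-8.5,0],[0,0,-0.03,-5,0],[0,0,-0.03,0,0],[0,0,-0.015,0,0],[0,0,0,0,0],[0,0,0,0,0],[0,0,0,0,0]],
])

```text
time: 40.9
tool_pos: [427.5, 72.0, 113.7]
tcp_rot: [179.8, -0.0, 90.0]
ft_force: [-1.1, -0.6, 0.2]
finger_gap: 34.7
grip_force: 40.5
```

Call:
servo_tool([
  [[0.001,-0.0015,-0.01,0,0],[0,0,-0.004,0,0],[0,0,-0.001,0,0],[0,0,-0.001,0,0],[0,0,0,0,0],[0,0,0,0,0.05],[0,0,0,0,0.05],[0,0,0,0,0.05],[0,0,0.05,0,0.05],[0,0,0.05,0,0.05]],
])

```text
time: 41.9
tool_pos: [425.6, 70.4, 195.1]
tcp_rot: [-179.7, 0.0, 90.0]
ft_force: [2.1, -0.3, 0.5]
finger_gap: 50.0
grip_force: 0.0
```

Call:
servo_tool([
  [[0.017,0.031,0.03,8.5,0.05],[0.017,0.031,0.02,8.5,0.05],[0.017,0.031,0,8.5,0.05],[0.017,0.031,0,8.5,0.05],[0.017,0.031,0,8.5,0.05],[0.017,0.031,0,8.5,0.05],[0.017,0.031,0,8.5,0.05],[0.017,0.031,0,8.5,0.05],[0.018,0.031,0,8.5,0.04],[0.018,0.031,0,8.5,0.04]],
])

```text
time: 42.9
tool_pos: [599.8, 381.8, 245.3]
tcp_rot: [-180.0, -0.0, 175.3]
ft_force: [0.1, 0.4, -0.0]
finger_gap: 40.1
grip_force: 0.0
```

Call:
servo_tool([
  [[0,0,0,5,0.036],[0,0,0,0,0.036],[0,0,0,0,0.036],[0,0,0,0,0.036]],
])

```text
time: 43.3
tool_pos: [599.3, 379.9, 246.3]
tcp_rot: [180.0, 0.0, 179.8]
ft_force: [-0.2, -0.3, -0.7]
finger_gap: 36.0
grip_force: 0.0
```

```bash
python3 - <<'E'
from h import *
from bench import sense
q=sense();print(q["tool_pos"],q["tcp_rot"])
s=snap("wrist","w15")
T=np.linalg.inv(np.array(s["cam_to_world"]))
P=(600.5,382.8,95.5);c=T@[*P,1];u,v=s["cx"]+s["fx"]*c[0]/c[2],s["cy"]+s["fy"]*c[1]/c[2];print(u,v)
cv2.imwrite("pics/w15c.png",cv2.resize(s["frame"][150:300,200:360],None,fx=3,fy=3))
E
```

```text
[599.3 379.9 246.3] [180.    0.  179.8]
281.50229620653516 223.40728115512454
```

View pics/w15c.png

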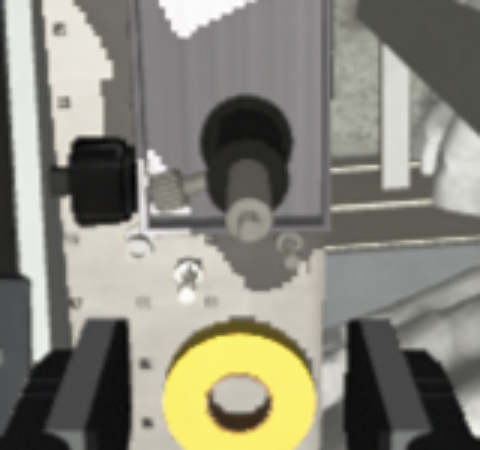

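The post top is at (283,223), within 1 mm of where I left it, and the holder is upright.

Call:
servo_tool([
  [[0.001,0.0035,-0.04,0,0.036],[0,0,-0.045,0,0.036],[0,0,-0.03,0,0.036],[0,0,0,0,0.036],[0,0,0,0,0],[0,0,0,0,0],[0,0,0,0,0],[0,0,0,0,0]],
])

```text
time: 44.15
tool_pos: [601.6, 384.6, 133.8]
tcp_rot: [179.9, 0.2, 179.9]
ft_force: [-0.8, -0.7, 5.2]
finger_gap: 11.3
grip_force: 39.7
```

Call:
servo_tool([
  [[0,0,0.02,0,0],[0,0,0.04,0,0],[0,0,0.05,0,0],[-0.018,-0.04,0,-8.5,0],[-0.019,-0.04,0,-8.5,0],[-0.019,-0.04,0,-8.5,0],[-0.019,-0.04,0,-8.5,0],[-0.019,-0.04,0,-8.5,0],[-0.019,-0.04,0,-8.5,0],[-0.019,-0.04,0,-8.5,0]],
])

```text
time: 45.15
tool_pos: [467.5, 102.7, 241.6]
tcp_rot: [179.9, 0.0, 120.1]
ft_force: [1.1, -0.2, -0.9]
finger_gap: 11.0
grip_force: 39.3
```

Call:
servo_tool([
  [[-0.019,-0.04,0,-8.5,0],[-0.019,-0.035,0,-8.5,0],[0,0,0,-8.5,0],[0,0,0,-5,0],[0,0,-0.03,0,0],[0,0,-0.03,0,0],[0,0,-0.02,0,0],[0,0,0,0,0],[0,0,0,0,0]],
])

```text
time: 46.05
tool_pos: [430.5, 29.0, 161.7]
tcp_rot: [180.0, 0.0, 90.0]
ft_force: [0.3, 0.3, -0.4]
finger_gap: 11.3
grip_force: 39.4
```

Call:
servo_tool([
  [[0,-0.0015,-0.015,0,0],[0,0,-0.01,0,0],[0,0,-0.003,0,0],[0,0,-0.001,0,0],[0,0,0,0,0],[0,0,0,0,0]],
])

```text
time: 46.65
tool_pos: [430.7, 27.5, 132.5]
tcp_rot: [179.9, 0.0, 90.0]
ft_force: [-0.3, -0.7, -1.8]
finger_gap: 11.1
grip_force: 39.6
```

Call:
servo_tool([
  [[0,0,0,0,0.034],[0,0,0,0,0.034],[0,0,0,0,0.034],[0,0,0.04,0,0.034],[0,0,0.05,0,0.034],[0,0,0.05,0,0.034],[0,-0.02,0.05,0,0.034],[0,0,0,0,0.034],[0,0,0,0,0.034],[0,0,0,0,0.034]],
])

```text
time: 47.65
tool_pos: [429.8, 9.0, 317.0]
tcp_rot: [-179.9, -0.0, 89.9]
ft_force: [0.5, -0.6, -0.4]
finger_gap: 34.0
grip_force: 0.0
```

```bash
python3 - <<'E'
from h import *
from bench import sense
q=sense();print(q["time"],q["tool_pos"])
s=snap("wrist","w16");a=load("w1")
T=np.linalg.inv(np.array(s["cam_to_world"]))
for P,w in(((423.3,118,67),26),((428,70,82),14)):
    c=T@[*P,1];u,v=s["cx"]+s["fx"]*c[0]/c[2],s["cy"]+s["fy"]*c[1]/c[2]
    c,st=blob(s,u,v,w,0,45);print(c,cast(s,*c,P[2]))
cv2.imwrite("pics/fin.png",np.hstack([a["frame"][0:340,220:380],s["frame"][0:340,200:400]]))
E
```

```text
47.65 [429.8   9.  317. ]
[270.8  83.9] [421.8 115.3  67. ]
[276.3 134.3] [427.   69.5  82. ]
```

View pics/fin.png

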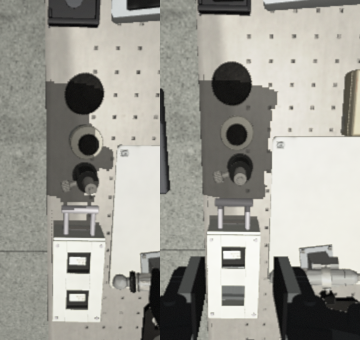

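The final view shows all three upright on their spots. The canister is within about 3 mm and the bottle within 1 mm, and the drawer is shut.

```bash
python3 -c "
from bench import r
print(r.hand_in())"
```

```text
the job is handed in; nothing more can be done
None
```

The job is handed in with no verdict shown: by my last views the cube is flat in the pocket with its window at the notch (about 2.5 mm off), the drawer is shut, and all three things stand upright on their spots (canister within about 3 mm, bottle within 1 mm, post holder checked only by arm position and eye), but I viewed 19 pictures, over the limit of 14.

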